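# Brace a donated jar and free its tight cap

## Task

Gently lower the hinged steel clamp frame fully closed over its green stand so that it braces the glass jar of buttons, then unscrew the jar's tight white cap anticlockwise, about a sixth of a turn, and stop turning once its lugs come free. Lift the cap straight off and finish while still holding it, level and still, centred a few centimetres above the mouth of the jar. The jar stays standing in the closed stand, and nothing else on the table is disturbed.

Things in the scene. Friction and masses are not known exactly. Their poses are not given: they have to be found in the camera images.
- stand: Fixed green bracing stand. Base plate 8 mm thick, x -80 to +110, y +-70 mm; on it a freely turning round nest, 4 mm floor with a black rim to 22 mm, around the jar's foot; two hinge posts at its +x end, 82 mm high; two black rests 62 mm high at x -58, y +-42. Origin on the table below the jar's axis; its +x (hinge side) points away from the robot; z up.
- clamp (a joint): Hinge angle of the steel clamp frame, rad: 0 = fully closed (level), growing as it opens upward; starts at 1.0 to 1.5. Two side bars 12 x 12 mm, 71 mm apart, pass down beside the jar's square shoulder and lie over its wider foot; closed, their top is 76 mm above the table. The stiff hinge (0.45 N m) stays where left. With it open the nest and jar turn with the cap.
- clamp_rod (a point): Middle of the frame's red front rod (14 mm diameter, 95 mm long, along the stand's y), 190 mm from the hinge line: the part to lower the frame by. Can be pinched from above, fingers on either side across its length; it turns in the grip. Closed, it is 69.5 mm above the table, 105 mm from the jar's axis, with only the table under it.
- clamp_hinge (a point): Middle of the hinge line, 85 mm from the jar's axis along the stand's x, 69.5 mm above the table; the hinge axis runs along the stand's y. At joint angle a the rod is at -190 cos(a) mm in the stand's x and +190 sin(a) mm in z from here.
- jar_mouth (a point): Centre of the glass jar's rim, 98 mm above its foot, 110 mm above the table; z up. Loose, about 0.45 kg: round foot 84 mm wide, 50 mm high; square shoulder 66 x 66 x 22 mm; neck 44 mm with three ledges at 0 and +-120 degrees from its x, over the cap's lugs. A sprung rubber seal on the rim pushes the cap up (12 N), raising it up to 3 mm when free.
- cap_center (a point): Centre (half-way up) of the white cap, 62 mm diameter, 24 mm high, 50 g, z up. Screwed on, it is 5 mm below the rim plane, its top 117, its edge 93 mm above the table. At the start its x is within 12 degrees of the jar mouth's x; anticlockwise from above, it is free to lift at 42 to 78 degrees, best 60; not past 95. Turning takes about 0.5 N m; grip across it from above.
- cap_mark (a point): Point on top of the cap on its red painted stripe, 25 mm from the cap's axis along the cap's x: shows how far the cap is turned.
- press: Bystander: glass French press, 92 mm diameter, 188 mm tall with black knob and side handle; origin under its centre. Leave alone.
- grinder: Bystander: silver coffee grinder, 86 mm diameter, 165 mm tall; origin under its centre. Leave alone.
- pinkbowl: Bystander: pink glass bowl, 150 mm diameter, 75 mm tall; origin under its centre. Leave alone.
- yellowbowl: Bystander: yellow bowl, 190 mm diameter, 85 mm tall; origin under its centre. Leave alone.
- smalljar: Bystander: small glass jar with red cap, 64 mm diameter, 95 mm tall; origin under its centre. Leave alone.
- mug: Bystander: blue mug, 80 mm diameter, 95 mm tall; origin under its centre. Leave alone.
Things that resemble listed ones, but are neither listed nor needed, are in the scene too. Leave any orange or yellow look-alike of the part that bears jar_mouth alone.

How it is judged:
By the outcome, as a careful person would: the job done as asked, in the order asked, and still so for the second after the job is handed in, while the arm keeps its last pose, push and grip.
It also fails if it takes over 48 s, if anything falls off the work surface, if the arm or the gripper's body presses on something with over 40 N, if the wrist force passes 120 N, or if a joint passes its speed limit or range.

## Robot

A 6-joint arm with a two-finger parallel gripper is mounted at the origin on the work surface. World frame = base frame: x ahead of the robot, y to its left, z up, the work surface at z = 0. Lengths are in m, angles in rad, forces in N, time in s.
With the tool pointing down it reaches from about 0.35 to 0.775 m from the base axis. Payload 7.3 kg.
Tool frame: the origin (TCP) lies at the centre of the arm's flange, where the gripper is bolted on; the fingertips stand 178 mm ahead of it and the grasp point (between the pads) lies 159 mm ahead of it; z points along the fingers, y is the direction in which the jaws open and shut (so a half turn about z gives the same grasp; the last joint's range is limited). The gripper opens to 92 mm and grips with 3 to 60 N. Pads are 19 mm wide; open, the fingers measure 130 mm over their backs; the gripper's body (75 mm by 190 mm) begins 47 mm behind the grasp point.
Start: joints at [-1.46, 0.342, 1.524, -0, 1.275, -0.146], TCP at [0.133, -0.508, 0.405] pointing down, gripper open.
Joint ranges: [-2.53, 2.53], [-0.77, 2.02], [0.04, 2.7], [-1, 4.14], [0.28, 2.66], [-3.11, 3.11]. Speed limits (rad/s): [2.57, 2.57, 3.14, 3.14, 3.14, 3.14].

## Interface

Orientations are given as [roll, pitch, yaw] about the fixed x, y, z axes, in that order (R = Rz(yaw) Ry(pitch) Rx(roll)).
In Python, from cell import robot gives the robot as it stands. The module is installed in compiled form; this text tells all that it offers.
- The arm moves only by the shell command python3 -m handwheel 'ROWS' [FORCE]. ROWS is a JSON object of lists of equal length, an entry for each row: "offset": the shift along the tool's x, y, z in cm, a list of three; "turn": the turn, a rotation vector about the tool's x, y, z in degrees, a list of three; "jaw": the gripper command: -1 is shut, 1 is fully open, values between are in proportion. A call has exactly 8 rows; each row is the pose to reach, as a shift and turn from the pose commanded when the call began, along the tool's axes at that moment; what a row does not reach only later rows make up. A row lasts 1/12 s, in which the tool goes at most 41.7 mm and 7.16 degrees, less where a joint would pass 70% of its speed; a pose out of reach is approached as far as the arm can. A call with a gripper value outside its range is refused whole. The fingers move at their own pace and stop on an object; FORCE is the grip in N (left out, the last holds). Time passes only in rows, so rows that repeat a pose let the fingers close, or fill a call up. It gives the time, the measured TCP pose, the force and the opening at its end, in the units of the state.
- robot.observe(): the state, without advancing time (a new reading comes with each control period).
- robot.read_camera(name): name is "side" or "top" or "wrist"; returns the picture (480x640x3 uint8, blue, green, red); there is no depth.
- robot.calibration(name): a dict with "mtx" (3x3 intrinsics, pixels), "view" (4x4, takes a point from world to camera coordinates); the wrist camera has in their place "mount" (4x4, takes a point from camera to tool coordinates, whose origin is the TCP and whose axes are the flange's). Camera axes: x right, y up, looking along -z (the intrinsics and any distortion apply to the point x, -y, -z); pixel columns grow to the right and rows downward; lengths in m; the calibration is good to about 2 mm. The wrist camera is an equidistant fisheye: a pixel r from the principal point sees the ray r / f radians off the axis. A picture is of the moment at which its call begins: read the wrist's pose just before it. calibration takes no time and is no camera call.
- robot.hand_in(): hands the job in, once; it reports no verdict.
The state is a dict: "time": time; "qpos": joint angles; "qvel": joint speeds; "joint_efforts": joint torques, N m; "tool_pos": TCP position; "tool_rot": TCP orientation; "contact_force": force on the tool from outside, world axes, zero at the start; "torque": the same for the moment, N m; "opening": finger opening in m.
Only numpy, scipy, OpenCV 4.12 (cv2) and the standard library are available. Lean on these libraries where they do the work, as an engineer would, in place of code of your own. Each camera call takes 0.05 s, during which the arm holds its last target. There are 200 camera calls.

## Working session

There is one attempt and no reset: what is moved stays moved. The work goes in short steps, Python scripts to look and compute and a shell command to move; the robot and the scene stay as the last step left them, time stands still between calls to the robot, and variables do not carry over. Pictures are saved under pics/ and viewed, about 8 in all and at most 12, crops included, and the job is handed in when it is done.

```bash
mkdir -p pics; ls; python3 - <<'E'
from cell import robot
import cv2,numpy as np
print(robot.observe())
for n in("side","top"):
    cv2.imwrite(f"pics/{n}0.png",robot.read_camera(n)); c=robot.calibration(n); print(n,c)
print(robot.calibration("wrist"))
E
```

```text
pics
{'time': 0.0, 'qpos': array([-1.46003045e+00,  3.42725481e-01,  1.52504036e+00,  9.48621897e-06,
        1.27537269e+00, -1.45993783e-01]), 'qvel': array([-5.52427380e-05,  7.96645657e-04, -1.07343474e-03, -3.21291429e-04,
       -1.69538701e-03,  2.42398726e-04]), 'joint_efforts': array([-1.39109776e-03, -4.31244743e+01, -2.44221014e+01,  7.17408629e-02,
        5.59722050e-02, -1.22295064e-04]), 'tool_pos': array([ 0.1333331 , -0.50764407,  0.40403516]), 'tool_rot': array([-3.14006453e+00, -2.33863091e-04,  2.56756713e-01]), 'contact_force': array([ 0.60896947, -0.01252543,  0.35093738]), 'torque': array([-0.02964485, -0.00813188, -0.03542242]), 'opening': 0.09158332206599487}
side {'mtx': array([[435.86701968,   0.        , 316.69383125],
       [  0.        , 435.86701968, 234.63386033],
       [  0.        ,   0.        ,   1.        ]]), 'view': array([[ 0.9978577 , -0.06537376,  0.0025063 , -0.50033598],
       [ 0.02914423,  0.47849984,  0.87760385, -0.10975592],
       [-0.05857153, -0.87565071,  0.47938002, -1.03029825],
       [ 0.        ,  0.        ,  0.        ,  
[... 345 characters left out ...]
99317248e-01],
       [-6.00882964e-02,  5.40437642e-04,  9.98192920e-01,
        -1.54042956e+00],
       [ 0.00000000e+00,  0.00000000e+00,  0.00000000e+00,
         1.00000000e+00]])}
{'mtx': array([[371.64829954,   0.        , 314.51095073],
       [  0.        , 371.64829954, 242.91738253],
       [  0.        ,   0.        ,   1.        ]]), 'mount': array([[ 1.29630966e-04,  9.54874273e-01,  2.97010278e-01,
         8.20027317e-02],
       [ 9.99999812e-01, -3.01629388e-04,  5.33271782e-04,
        -5.01930649e-04],
       [ 5.98794533e-04,  2.97010153e-01, -9.54874133e-01,
         2.06651508e-02],
       [ 0.00000000e+00,  0.00000000e+00,  0.00000000e+00,
         1.00000000e+00]])}
```

View pics/side0.png

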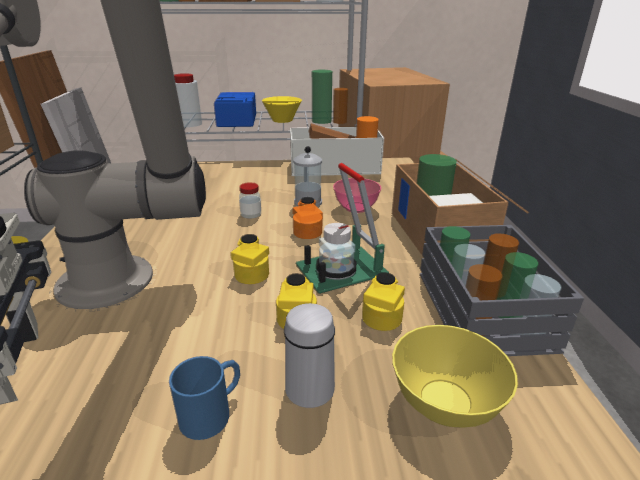

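View pics/top0.png

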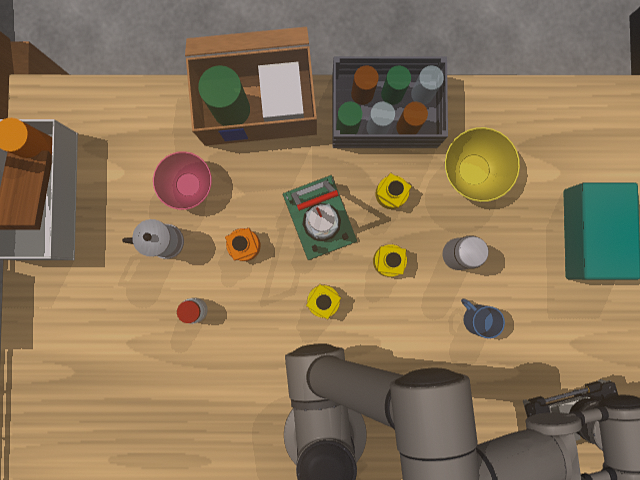

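Candidates in the top view: the white-capped jar in the green stand (322,222); look-alikes are orange (243,243) and yellow (323,301), (390,261), (394,190), all with black caps. By the description I choose the one in the stand. Next I check it in a close crop of both views.

```bash
python3 - <<'E'
import cv2,numpy as np
a=cv2.imread("pics/top0.png")[170:265,275:355]; b=cv2.imread("pics/side0.png")[155:295,285:395]
a=cv2.resize(a,None,fx=5,fy=5,interpolation=2); b=cv2.resize(b,None,fx=3.5,fy=3.5,interpolation=2)
h=max(a.shape[0],b.shape[0]); p=lambda i:cv2.copyMakeBorder(i,0,h-i.shape[0],0,0,0)
o=np.hstack([p(a),p(b)]);print(a.shape,b.shape,o.shape);cv2.imwrite("pics/crop0.png",o)
E
```

```text
(475, 400, 3) (490, 385, 3) (490, 785, 3)
```

View pics/crop0.png

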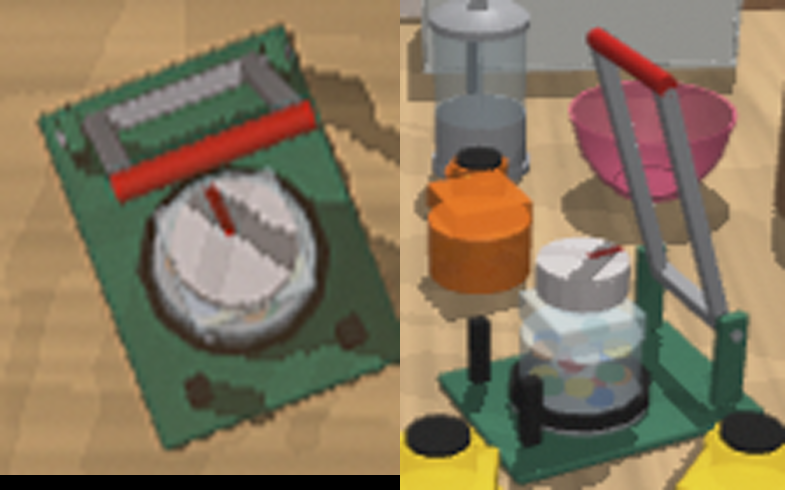

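The crop shows the wanted jar: white cap with a red stripe, in the green stand, frame open at about 80°. In the top crop the cap is at (228,245) and the rod at (215,152). I'll fit the stand pose, hinge angle and cap yaw from these points.

```bash
cat > h.py <<'E'
from cell import robot
import cv2,numpy as np
from scipy.optimize import least_squares
C={n:robot.calibration(n) for n in("side","top")}
def proj(n,P):
    c=C[n]; p=c["view"][:3,:3]@P+c["view"][:3,3]; k=c["mtx"]
    return np.array([k[0,0]*p[0]/-p[2]+k[0,2], k[1,1]*-p[1]/-p[2]+k[1,2]])
def st(s,p):  # stand -> world
    c,n=np.cos(s[2]),np.sin(s[2]); return np.array([s[0]+c*p[0]-n*p[1], s[1]+n*p[0]+c*p[1], p[2]])
def rod(a,y=0): return np.array([.085-.19*np.cos(a),y,.0695+.19*np.sin(a)])
E
python3 - <<'E'
from h import *
T=lambda u,v:np.array([u/5+275,v/5+170]); S=lambda u,v:np.array([(u-400)/3.5+285,v/3.5+155])
ob=[("top",T(38,118),(.11,.07,.008)),("top",T(283,22),(.11,-.07,.008)),("top",T(165,450),(-.08,.07,.008)),
("side",S(515,480),(-.08,-.07,.008)),("side",S(440,383),(-.08,.07,.008)),
("side",S(479,322),(-.058,.042,.062)),("side",S(531,382),(-.058,-.042,.062)),
("top",T(198,388),(-.058,.042,.062)),("top",T(350,330),(-.058,-.042,.062)),
("top",T(228,243),(0,0,.117)),("side",S(584,262),(0,0,.117)),
("top",T(118,188),.0475),("top",T(312,115),-.0475),("side",S(597,40),.0475),("side",S(668,80),-.0475)]
f=lambda s:np.concatenate([proj(n,st(s,rod(s[3],p) if np.isscalar(p) else p))-q for n,q,p in ob])
r=least_squares(f,[.52,.01,.35,1.3],loss="soft_l1");s=r.x;print(s,np.degrees(s[2:]));print(f(s).reshape(-1,2).round(1))
g=lambda t:np.concatenate([proj("top",np.array([s[0]+d*np.cos(t[0]),s[1]+d*np.sin(t[0]),.117]))-q for d,q in((t[1],T(210,190)),(t[2],T(232,232)))])
t=least_squares(g,[.4,.03,.01]).x;print("cap yaw",np.degrees(t[0]),t[1:])
print("rod",st(s,rod(s[3])),"hinge",st(s,(.085,0,.0695)))
E
```

```text
[0.54894473 0.00776047 0.36665704 1.2758686 ] [21.00790069 73.10188625]
[[-0.3 -0.7]
 [ 0.2 -0.3]
 [-0.1  0.1]
 [ 0.4  0.1]
 [-1.7 -2.5]
 [-0.5 -0.4]
 [-0.4 -0.5]
 [ 0.2 -0.1]
 [ 0.7 -0.4]
 [ 1.6 -0.5]
 [-0.6 -0.7]
 [-0.7 -0.2]
 [ 0.4 -0.8]
 [-0.7 -0.4]
 [-0.2  2.1]]
cap yaw 27.168967852666846 [0.02803143 0.00471267]
rod [0.57673835 0.01843384 0.2512964 ] hinge [0.62829487 0.03823269 0.0695    ]
```

```bash
cat >> h.py <<'E'
from scipy.spatial.transform import Rotation as Ro
S0=np.array([.54894,.00776,.36666])
def tgt(gp,yaw,tilt=0,L=.159):
    """TCP pose for grasp point gp; tilt>0 leans gripper body toward -jaw-y direction (tool y at yaw-90)"""
    R=Ro.from_euler("xyz",[np.pi,0,np.radians(yaw)])*Ro.from_rotvec([-np.radians(tilt),0,0])
    return gp-L*R.as_matrix()[:,2],R
def delta(P,R):
    o=robot.observe(); Rc=Ro.from_euler("xyz",o["tool_rot"])
    print("off",(Rc.inv().apply(P-o["tool_pos"])*100).round(2),"turn",np.degrees((Rc.inv()*R).as_rotvec()).round(2))
E
python3 - <<'E'
from h import *
P,R=tgt(np.array([.437,-.035,.291]),111);delta(P,R); print(R.as_matrix().round(2))
print(tgt(np.zeros(3),111,20)[1].as_matrix().round(2))
E
```

```text
off [ 41.38 -38.01  -4.53] turn [-5.000e-02 -7.000e-02 -9.629e+01]
[[-0.36  0.93  0.  ]
 [ 0.93  0.36  0.  ]
 [ 0.    0.   -1.  ]]
[[-0.36  0.88  0.32]
 [ 0.93  0.34  0.12]
 [ 0.    0.34 -0.94]]
```

```bash
python3 -m handwheel '{"offset":[[3,-2.8,-0.4],[6,-5.6,-0.8],[9,-8.4,-1.2],[12,-11.2,-1.6],[15,-14,-2],[18,-16.8,-2.4],[21,-19.6,-2.8],[24,-22.4,-3]],"turn":[[0,0,-6],[0,0,-13],[0,0,-20],[0,0,-27],[0,0,-34],[0,0,-41],[0,0,-48],[0,0,-55]],"jaw":[1,1,1,1,1,1,1,1]}' 20
python3 - <<'E'
from h import *
P,R=tgt(np.array([.437,-.035,.291]),111);delta(P,R); print(robot.observe()["qpos"])
E
```

```text
time: 0.77
tool_pos: [0.309, -0.2283, 0.4351]
tool_rot: [3.141, 0.0, 1.222]
contact_force: [1.0, -0.6, -0.4]
opening: 0.0918
off [22.54  5.42 -1.5 ] turn [ 3.000e-02  3.000e-02 -4.097e+01]
[-8.36440793e-01  5.15590092e-02  1.80977664e+00  3.30912267e-05
  1.27963083e+00 -4.87863989e-01]
```

```bash
python3 -m handwheel '{"offset":[[3,0.7,-0.2],[6,1.4,-0.4],[9,2.1,-0.6],[12,2.8,-0.8],[15,3.5,-1],[18,4.3,-1.2],[21,5,-1.4],[22.5,5.4,-1.5]],"turn":[[0,0,-6],[0,0,-12],[0,0,-18],[0,0,-24],[0,0,-30],[0,0,-36],[0,0,-41],[0,0,-41]],"jaw":[1,1,1,1,1,1,1,1]}'
python3 - <<'E'
from h import *
o=robot.observe();np.save("w1.npy",np.r_[o["tool_pos"],o["tool_rot"]]);im=robot.read_camera("wrist");cv2.imwrite("pics/w1.png",im)
W=robot.calibration("wrist");R=Ro.from_euler("xyz",o["tool_rot"]).as_matrix()
def pw(P):
    p=R.T@(P-o["tool_pos"]);M=W["mount"];c=M[:3,:3].T@(p-M[:3,3]);x=np.array([c[0],-c[1],-c[2]])
    th=np.arctan2(np.hypot(x[0],x[1]),x[2]);k=W["mtx"];n=np.hypot(x[0],x[1])
    return np.array([k[0,0]*th*x[0]/n+k[0,2],k[0,0]*th*x[1]/n+k[1,2]])
c=pw(st(S0,(0,0,.09)));print(c)
u,v=c.astype(int);u0=max(u-80,0);v0=max(v-75,0);cr=im[v0:v0+150,u0:u0+160];print(u0,v0)
cv2.imwrite("pics/w1c.png",cv2.resize(cr,None,fx=4,fy=4,interpolation=2))
def corners(yaw):return [(np.array(pw(st([S0[0],S0[1],np.radians(yaw)],(a*.033,b*.033,.084))))-[u0,v0])*4 for a,b in((1,1),(1,-1),(-1,-1),(-1,1))]
for y in(10,21,32):print(y,np.round(corners(y)).tolist())
E
```

```text
time: 1.43
tool_pos: [0.4383, -0.0354, 0.4497]
tool_rot: [3.141, -0.001, 1.939]
contact_force: [0.2, -0.7, 0.2]
opening: 0.092
[434.89391523 218.73677279]
354 143
10 [[467.0, 198.0], [397.0, 445.0], [159.0, 398.0], [224.0, 138.0]]
21 [[449.0, 170.0], [423.0, 424.0], [179.0, 425.0], [195.0, 161.0]]
32 [[425.0, 146.0], [446.0, 398.0], [204.0, 446.0], [171.0, 189.0]]
```

View pics/w1c.png

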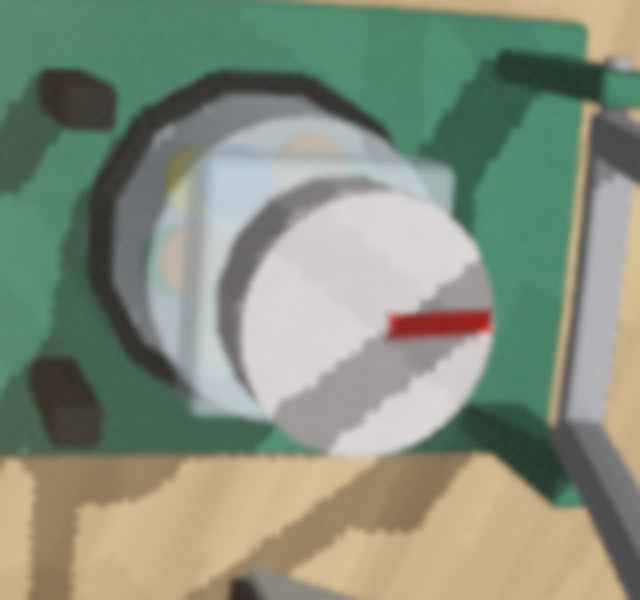

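The shoulder corners in the crop are at (453,170), (207,148) and (190,412). That puts the jar yaw within about 2° of the stand's 21°, so the frame will pass. The stripe agrees with a cap yaw of about 27°. Next, go to the rod.

```bash
python3 - <<'E'
from h import *
r=st(S0,rod(1.2759)); 
for dz in(.03,0): delta(*tgt(r+[0,0,dz],111,0,.168))
E
```

```text
off [ 0.04 14.77  0.06] turn [ 0.08 -0.06 -0.07]
off [ 0.04 14.76  3.06] turn [ 0.08 -0.06 -0.07]
```

```bash
python3 -m handwheel '{"offset":[[0,3.5,0],[0,7,0],[0,10.5,0],[0,13,0],[0,14.8,0],[0,14.8,1],[0,14.8,2],[0,14.8,3]],"turn":[[0,0,0],[0,0,0],[0,0,0],[0,0,0],[0,0,0],[0,0,0],[0,0,0],[0,0,0]],"jaw":[1,1,1,1,1,1,1,1]}' 20
python3 -m handwheel '{"offset":[[0,0,0],[0,0,0],[0,0,0],[0,0,0],[0,0,0],[0,0,0],[0,0,0],[0,0,0]],"turn":[[0,0,0],[0,0,0],[0,0,0],[0,0,0],[0,0,0],[0,0,0],[0,0,0],[0,0,0]],"jaw":[-1,-1,-1,-1,-1,-1,-1,-1]}' 20
python3 - <<'E'
from h import *
o=robot.observe();p=o["tool_pos"]-[0,0,.168]
x,z=((p-st(S0,(.085,0,.0695)))@np.array([np.cos(S0[2]),np.sin(S0[2]),0])),p[2]-.0695
print("r",np.hypot(x,z),"a",np.arctan2(z,-x),x,z)
im=robot.read_camera("side")[130:290,270:410];cv2.imwrite("pics/s2.png",cv2.resize(im,None,fx=4,fy=3.75))
E
```

```text
time: 2.15
tool_pos: [0.5749, 0.014, 0.4181]
tool_rot: [-3.14, -0.001, 1.932]
contact_force: [0.2, 0.4, -0.7]
opening: 0.0916
time: 2.82
tool_pos: [0.5757, 0.0145, 0.4199]
tool_rot: [3.141, 0.0, 1.932]
contact_force: [0.1, 0.8, 0.4]
opening: 0.043
r 0.19126604840607792 a 1.2647094007022226 -0.05763415222554025 0.18237600108051333
```

View pics/s2.png

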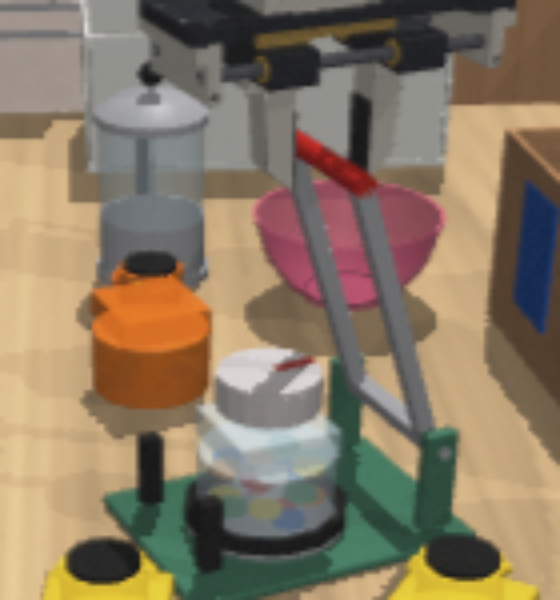

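The fingers straddle the rod at about (335,160) and are still closing, so I keep closing.

```bash
python3 -m handwheel '{"offset":[[0,0,0],[0,0,0],[0,0,0],[0,0,0],[0,0,0],[0,0,0],[0,0,0],[0,0,0]],"turn":[[0,0,0],[0,0,0],[0,0,0],[0,0,0],[0,0,0],[0,0,0],[0,0,0],[0,0,0]],"jaw":[-1,-1,-1,-1,-1,-1,-1,-1]}' 20
python3 - <<'E'
from h import *
o=robot.observe();p=o["tool_pos"]; a0=1.2647
print(o["opening"])
for i,a in enumerate(np.linspace(a0,0,25)):
    d=rod(a)-rod(a0); print(i,round(a,3),"dy",round(d[0]*100,2),"dz",round(-d[2]*100,2))
E
```

```text
time: 3.53
tool_pos: [0.5758, 0.0145, 0.4195]
tool_rot: [3.141, 0.0, 1.932]
contact_force: [2.8, 1.4, -2.5]
opening: 0.0135
0.01349681697320817
0 1.265 dy 0.0 dz -0.0
1 1.212 dy -0.95 dz 0.33
2 1.159 dy -1.87 dz 0.7
3 1.107 dy -2.78 dz 1.13
4 1.054 dy -3.66 dz 1.6
5 1.001 dy -4.52 dz 2.12
6 0.949 dy -5.35 dz 2.68
7 0.896 dy -6.15 dz 3.28
8 0.843 dy -6.91 dz 3.93
9 0.79 dy -7.64 dz 4.61
10 0.738 dy -8.33 dz 5.34
11 0.685 dy -8.99 dz 6.1
12 0.632 dy -9.6 dz 6.89
13 0.58 dy -10.17 dz 7.71
14 0.527 dy -10.7 dz 8.56
15 0.474 dy -11.18 dz 9.44
16 0.422 dy -11.61 dz 10.34
17 0.369 dy -12.0 dz 11.27
18 0.316 dy -12.33 dz 12.21
19 0.263 dy -12.62 dz 13.17
20 0.211 dy -12.85 dz 14.14
21 0.158 dy -13.04 dz 15.13
22 0.105 dy -13.17 dz 16.12
23 0.053 dy -13.25 dz 17.12
24 0.0 dy -13.27 dz 18.12
```

```bash
python3 -m handwheel '{"offset":[[0,-0.95,0.33],[0,-1.87,0.7],[0,-2.78,1.13],[0,-3.66,1.6],[0,-4.52,2.12],[0,-5.35,2.68],[0,-6.15,3.28],[0,-6.91,3.93]],"turn":[[0,0,0],[0,0,0],[0,0,0],[0,0,0],[0,0,0],[0,0,0],[0,0,0],[0,0,0]],"jaw":[-1,-1,-1,-1,-1,-1,-1,-1]}'
python3 -m handwheel '{"offset":[[0,-0.73,0.68],[0,-1.42,1.41],[0,-2.08,2.17],[0,-2.69,2.96],[0,-3.26,3.78],[0,-3.79,4.63],[0,-4.27,5.51],[0,-4.7,6.41]],"turn":[[0,0,0],[0,0,0],[0,0,0],[0,0,0],[0,0,0],[0,0,0],[0,0,0],[0,0,0]],"jaw":[-1,-1,-1,-1,-1,-1,-1,-1]}'
python3 - <<'E'
from h import *
o=robot.observe();p=o["tool_pos"]-[0,0,.168]
x,z=((p-st(S0,(.085,0,.0695)))@np.array([np.cos(S0[2]),np.sin(S0[2]),0])),p[2]-.0695
print("r",np.hypot(x,z),"a",np.arctan2(z,-x),x,z,o["opening"],o["torque"])
E
```

```text
time: 4.2
tool_pos: [0.5109, -0.01, 0.3811]
tool_rot: [3.139, 0.001, 1.932]
contact_force: [2.5, 1.1, 0.5]
opening: 0.0136
time: 4.87
tool_pos: [0.4671, -0.0266, 0.3168]
tool_rot: [3.14, 0.001, 1.932]
contact_force: [1.7, 1.7, 1.4]
opening: 0.0135
r 0.19090318989309166 a 0.4281096176986118 -0.17367459131819082 0.07925379638741106 0.013471687017702091 [ 0.42471387 -0.75757423  0.05316629]
```

```bash
python3 -m handwheel '{"offset":[[0,-0.2,0.46],[0,-0.39,0.93],[0,-0.56,1.4],[0,-0.72,1.87],[0,-0.87,2.35],[0,-1.01,2.83],[0,-1.13,3.31],[0,-1.24,3.8]],"turn":[[0,0,0],[0,0,0],[0,0,0],[0,0,0],[0,0,0],[0,0,0],[0,0,0],[0,0,0]],"jaw":[-1,-1,-1,-1,-1,-1,-1,-1]}'
python3 -m handwheel '{"offset":[[0,-0.06,0.3],[0,-0.11,0.6],[0,-0.16,0.9],[0,-0.2,1.2],[0,-0.24,1.5],[0,-0.28,1.8],[0,-0.31,2.1],[0,-0.33,2.4]],"turn":[[0,0,0],[0,0,0],[0,0,0],[0,0,0],[0,0,0],[0,0,0],[0,0,0],[0,0,0]],"jaw":[-1,-1,-1,-1,-1,-1,-1,-1]}'
python3 - <<'E'
from h import *
o=robot.observe();p=o["tool_pos"]-[0,0,.168]
x,z=((p-st(S0,(.085,0,.0695)))@np.array([np.cos(S0[2]),np.sin(S0[2]),0])),p[2]-.0695
print("r",np.hypot(x,z),"a",np.arctan2(z,-x),x,z,o["opening"],o["torque"])
im=robot.read_camera("side")[170:300,270:410];cv2.imwrite("pics/s3.png",cv2.resize(im,None,fx=4,fy=4))
E
```

```text
time: 5.53
tool_pos: [0.4557, -0.031, 0.278]
tool_rot: [3.141, 0.001, 1.932]
contact_force: [4.5, 3.1, 1.8]
opening: 0.0131
time: 6.2
tool_pos: [0.4528, -0.0321, 0.2542]
tool_rot: [3.14, 0.001, 1.932]
contact_force: [4.6, 3.3, 1.9]
opening: 0.0132
r 0.18982030395687655 a 0.08799970311784293 -0.18908579888012042 0.01668257942129006 0.013227384451296117 [ 0.7200917  -1.08660098  0.05125993]
```

View pics/s3.png

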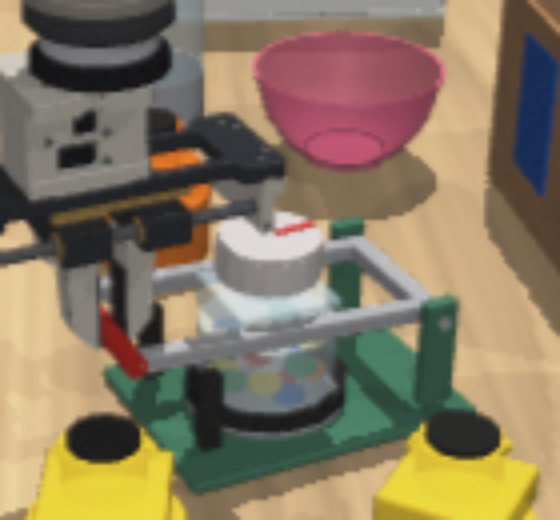

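The frame is nearly closed with its bars beside the shoulder. The gripper prong at (265,225) overhangs the cap, so I check its clearance numerically.

```bash
python3 - <<'E'
from h import *
o=robot.observe();R=Ro.from_euler("xyz",o["tool_rot"]).as_matrix()
for y in(.06,.08,.095):
  for z in(.112,.1,.12):
    for x in (0,):
      P=o["tool_pos"]+R@np.array([x,y,z]);print(y,z,P.round(3),((proj("side",P)-[270,170])*4).round())
print("cap",((proj("side",st(S0,(0,0,.117)))-[270,170])*4).round())
E
```

```text
0.06 0.112 [ 0.509 -0.011  0.142] [202. 215.]
0.06 0.1 [ 0.509 -0.011  0.154] [202. 196.]
0.06 0.12 [ 0.509 -0.011  0.134] [202. 228.]
0.08 0.112 [ 0.528 -0.004  0.142] [234. 209.]
0.08 0.1 [ 0.528 -0.004  0.154] [234. 190.]
0.08 0.12 [ 0.528 -0.004  0.134] [234. 221.]
0.095 0.112 [0.542 0.001 0.142] [258. 204.]
0.095 0.1 [0.542 0.001 0.154] [258. 185.]
0.095 0.12 [0.542 0.001 0.134] [257. 216.]
cap [268. 237.]
```

```bash
python3 - <<'E'
from h import *
o=robot.observe();g=o["tool_pos"]-[0,0,.168]; yaw=np.degrees(o["tool_rot"][2])
u=np.array([np.cos(S0[2]),np.sin(S0[2]),0])
for a,t in((.088,4),(.088,8),(.05,8),(0,8)):
    d=rod(a)-rod(.088); print(a,t);delta(*tgt(g+u*d[0]+[0,0,d[2]],yaw,t,.168))
for n,px in(("top",(323,301)),):
    c=C[n];k=c["mtx"];ray=c["view"][:3,:3].T@np.array([(px[0]-k[0,2])/k[0,0],-(px[1]-k[1,2])/k[1,1],-1]);o_=-c["view"][:3,:3].T@c["view"][:3,3]
    print(o_+ray*(.105-o_[2])/ray[2])
E
```

```text
0.088 4
off [ 0.   -1.17  0.04] turn [-3.94  0.03  0.  ]
0.088 8
off [ 0.   -2.34  0.16] turn [-7.94  0.03  0.  ]
0.05 8
off [ 0.   -2.39  0.88] turn [-7.94  0.03  0.  ]
0 8
off [ 0.   -2.41  1.83] turn [-7.94  0.03  0.  ]
[0.3464032  0.00572519 0.105     ]
```

```bash
python3 -m handwheel '{"offset":[[0,-0.6,0.02],[0,-1.17,0.04],[0,-1.76,0.1],[0,-2.34,0.16],[0,-2.36,0.4],[0,-2.39,0.65],[0,-2.39,0.88],[0,-2.39,0.88]],"turn":[[-2,0,0],[-4,0,0],[-6,0,0],[-8,0,0],[-8,0,0],[-8,0,0],[-8,0,0],[-8,0,0]],"jaw":[-1,-1,-1,-1,-1,-1,-1,-1]}'
python3 - <<'E'
from h import *
o=robot.observe();R=Ro.from_euler("xyz",o["tool_rot"]);g=o["tool_pos"]+.168*R.as_matrix()[:,2];yaw=111
print(g,o["contact_force"],o["torque"],R.inv().apply([0,0,-1]))
E
```

```text
time: 6.92
tool_pos: [0.4301, -0.0407, 0.2451]
tool_rot: [3.002, 0.0, 1.932]
contact_force: [5.7, 0.7, -3.6]
opening: 0.013
[ 0.45199688 -0.03253402  0.07874134] [ 5.74663981  0.7180368  -3.60045569] [ 0.15153982 -1.01098787 -0.03614638] [ 3.34320608e-04 -1.39001613e-01  9.90292098e-01]
```

```bash
python3 -m handwheel '{"offset":[[0,-0.02,0.12],[0,-0.03,0.24],[0,-0.05,0.36],[0,-0.07,0.48],[0,-0.08,0.6],[0,-0.1,0.7],[0,-0.11,0.8],[0,-0.12,0.85]],"turn":[[0,0,0],[0,0,0],[0,0,0],[0,0,0],[0,0,0],[0,0,0],[0,0,0],[0,0,0]],"jaw":[-1,-1,-1,-1,-1,-1,-1,-1]}'
python3 -m handwheel '{"offset":[[0,0,0.05],[0,-0.01,0.1],[0,-0.01,0.1],[0,-0.01,0.15],[0,-0.02,0.15],[0,-0.02,0.2],[0,-0.03,0.2],[0,-0.03,0.2]],"turn":[[0,0,0],[0,0,0],[0,0,0],[0,0,0],[0,0,0],[0,0,0],[0,0,0],[0,0,0]],"jaw":[-1,-1,-1,-1,-1,-1,-1,-1]}'
python3 - <<'E'
from h import *
o=robot.observe();R=Ro.from_euler("xyz",o["tool_rot"]);g=o["tool_pos"]+.168*R.as_matrix()[:,2]
print(g,o["contact_force"],o["torque"])
E
```

```text
time: 7.58
tool_pos: [0.4302, -0.0408, 0.2389]
tool_rot: [3.0, 0.002, 1.933]
contact_force: [-5.3, -0.9, 28.2]
opening: 0.0134
time: 8.25
tool_pos: [0.4304, -0.0409, 0.237]
tool_rot: [2.999, 0.003, 1.933]
contact_force: [-5.4, -1.0, 27.6]
opening: 0.0133
[ 0.45282846 -0.03285849  0.07070225] [-5.36519531 -1.00165278 27.64269513] [0.03853173 0.1329623  0.03754804]
```

```bash
python3 - <<'E'
from h import *
im=robot.read_camera("side")[190:300,280:400];b=cv2.resize(im,None,fx=6.5,fy=5.4,interpolation=2)
for a,c in((0,(0,0,0)),(.05,(255,0,0))):
  for y in(-.0475,-.03,.0475):
    p=(proj("side",st(S0,rod(a,y)))-[280,190])*[6.5,5.4];cv2.circle(b,tuple(int(v) for v in p),3,c,-1);print(a,y,p)
cv2.imwrite("pics/s4.png",b)
E
```

```text
0 -0.0475 [154.75025849 414.32678638]
0 -0.03 [134.61877003 393.38409549]
0 0.0475 [ 51.98216614 307.41763281]
0.05 -0.0475 [155.06899299 394.47992789]
0.05 -0.03 [134.84015036 373.72624098]
0.05 0.0475 [ 51.83229263 288.56471583]
```

View pics/s4.png

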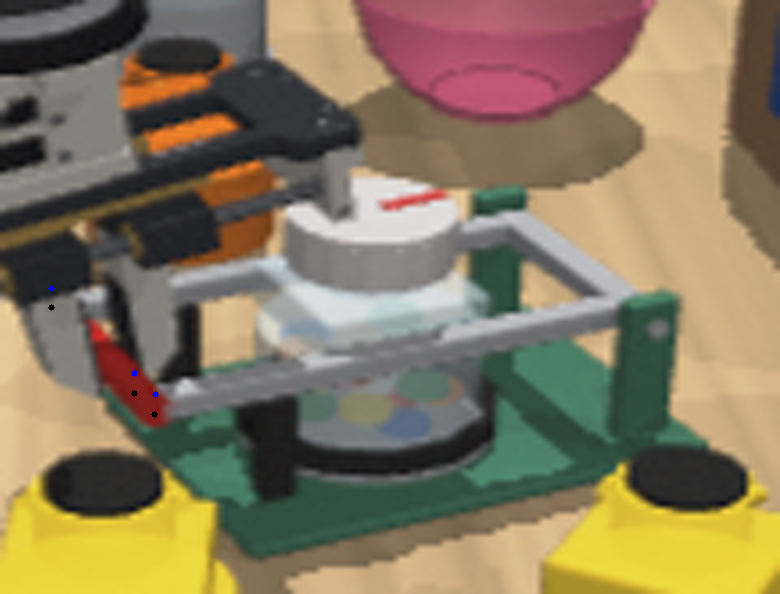

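The rod end at (158,412) matches the projected fully closed position (155,414). The moment shows that the 28 N acts at the rod, meaning the frame is down on its rests and the prong is not touching the cap. I release with a small opening and back out along the tool axis.

```bash
python3 -m handwheel '{"offset":[[0,0,-0.1],[0,0,-0.2],[0,0,-0.2],[0,0,-0.2],[0,0,-0.2],[0,0,-0.2],[0,0,-0.2],[0,0,-0.2]],"turn":[[0,0,0],[0,0,0],[0,0,0],[0,0,0],[0,0,0],[0,0,0],[0,0,0],[0,0,0]],"jaw":[-1,-1,-0.4,-0.4,-0.4,-0.4,-0.4,-0.4]}'
python3 -m handwheel '{"offset":[[0,0,-0.5],[0,0,-1.5],[0,0,-3],[0,0,-5],[0,0,-7],[0,0,-9],[0,0,-11],[0,0,-12]],"turn":[[0,0,0],[0,0,0],[0,0,0],[0,0,0],[0,0,0],[0,0,0],[0,0,0],[0,0,0]],"jaw":[-0.4,-0.4,-0.4,-0.4,-0.4,-0.4,0.5,1]}'
python3 - <<'E'
from h import *
o=robot.observe();print(o["qpos"],o["opening"])
o=robot.observe();im=robot.read_camera("wrist")
W=robot.calibration("wrist");R=Ro.from_euler("xyz",o["tool_rot"]).as_matrix()
def pw(P):
    p=R.T@(P-o["tool_pos"]);M=W["mount"];c=M[:3,:3].T@(p-M[:3,3]);x=np.array([c[0],-c[1],-c[2]])
    n=np.hypot(x[0],x[1]);th=np.arctan2(n,x[2]);k=W["mtx"]
    return np.array([k[0,0]*th*x[0]/n+k[0,2],k[0,0]*th*x[1]/n+k[1,2]])
u0,v0=np.maximum(pw(st(S0,(-.03,0,.09))).astype(int)-[110,80],0);b=cv2.resize(im[v0:v0+160,u0:u0+220],None,fx=3.6,fy=3.6,interpolation=2)
def dot(P,c):
    q=(pw(P)-[u0,v0])*3.6;cv2.circle(b,tuple(int(v) for v in q),3,c,-1);return q.round()
for y in(-.0475,.0475):dot(st(S0,rod(0,y)),(0,0,0))
for t in range(0,360,30):dot(st(S0,(.031*np.cos(np.radians(t)),.031*np.sin(np.radians(t)),.117)),(255,0,0))
y=np.radians(27.2);print(dot(S0*[1,1,0]+[.025*np.cos(y),.025*np.sin(y),.117],(0,255,0)))
cv2.imwrite("pics/w5.png",b)
for z in (.15,.111):delta(*tgt(st(S0,(0,0,z)),75))
E
```

```text
time: 8.97
tool_pos: [0.4295, -0.0407, 0.2366]
tool_rot: [3.003, -0.001, 1.932]
contact_force: [-0.2, 0.6, 0.9]
opening: 0.0273
time: 9.63
tool_pos: [0.414, -0.0467, 0.3582]
tool_rot: [3.0, 0.002, 1.932]
contact_force: [0.4, -0.7, -0.7]
opening: 0.0369
[-0.32696457  0.16409068  1.91522782  0.1083704   0.9537907  -0.74651371] 0.03685831723512924
[685. 302.]
off [ 0.36 13.66  7.04] turn [ 8.02 -2.37 35.66]
off [ 0.37 13.1  10.9 ] turn [ 8.02 -2.37 35.66]
```

View pics/w5.png

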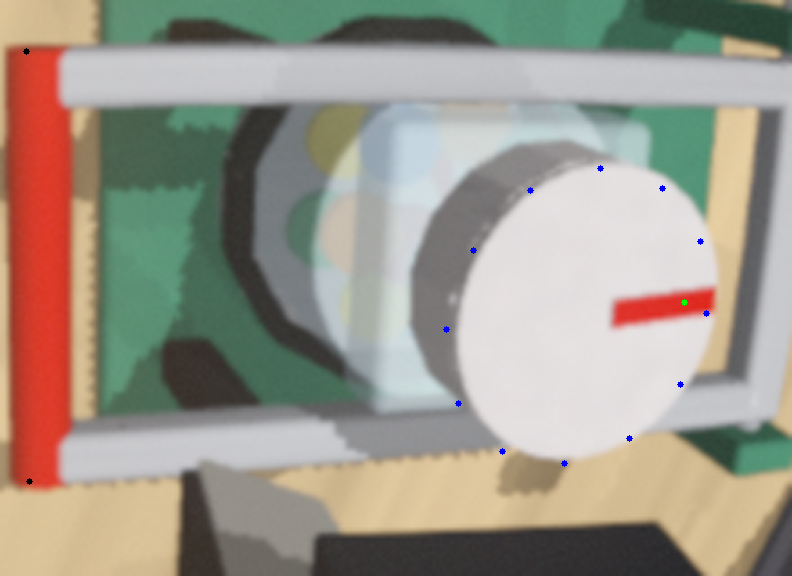

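The rod sits on the closed dots, the cap still has its starting yaw (stripe at (665,307)), and its centre is about 2 mm towards stand +x of the estimate. Now I move above the cap.

```bash
python3 -m handwheel '{"offset":[[0,2,0.5],[0.1,5,1.5],[0.2,8,3],[0.3,11,4.5],[0.4,13.2,6],[0.4,13.7,7],[0.4,13.7,7],[0.4,13.7,7]],"turn":[[2,-0.5,7],[4,-1,14],[6,-1.5,21],[8,-2,28],[8,-2.4,35],[8,-2.4,35.7],[8,-2.4,35.7],[8,-2.4,35.7]],"jaw":[1,1,1,1,1,1,1,1]}'
python3 - <<'E'
from h import *
print(robot.observe()["opening"])
for z in(.15,.109): delta(*tgt(st(S0,(.0012,.0004,z)),75))
E
```

```text
time: 10.35
tool_pos: [0.5483, 0.0087, 0.3044]
tool_rot: [-3.134, 0.0, 1.31]
contact_force: [-1.1, -0.4, 0.2]
opening: 0.0907
0.09070629031744706
off [ 0.02  0.15 -0.46] turn [-0.44  0.03  0.07]
off [0.03 0.18 3.64] turn [-0.44  0.03  0.07]
```

```bash
python3 -m handwheel '{"offset":[[0,0.15,0],[0,0.18,0.5],[0,0.18,1.2],[0,0.18,1.9],[0,0.18,2.5],[0,0.18,3.1],[0,0.18,3.5],[0,0.18,3.6]],"turn":[[-0.4,0,0],[-0.4,0,0],[-0.4,0,0],[-0.4,0,0],[-0.4,0,0],[-0.4,0,0],[-0.4,0,0],[-0.4,0,0]],"jaw":[1,1,1,1,1,1,1,1]}' 55
python3 -m handwheel '{"offset":[[0,0,0],[0,0,0],[0,0,0],[0,0,0],[0,0,0],[0,0,0],[0,0,0],[0,0,0]],"turn":[[0,0,0],[0,0,0],[0,0,0],[0,0,0],[0,0,0],[0,0,0],[0,0,0],[0,0,0]],"jaw":[-1,-1,-1,-1,-1,-1,-1,-1]}' 55
python3 - <<'E'
from h import *
o=robot.observe();print(o["opening"],o["torque"],o["qpos"])
im=robot.read_camera("side")[150:300,270:410];cv2.imwrite("pics/s6.png",cv2.resize(im,None,fx=4,fy=4,interpolation=2))
E
```

```text
time: 11.02
tool_pos: [0.5501, 0.0081, 0.2684]
tool_rot: [3.141, 0.0, 1.308]
contact_force: [-1.0, -0.5, -0.2]
opening: 0.0921
time: 11.68
tool_pos: [0.55, 0.0083, 0.2696]
tool_rot: [3.14, -0.0, 1.308]
contact_force: [-3.2, 0.7, 3.7]
opening: 0.0614
0.061368375557874805 [ 0.11609939  0.56022389 -0.00505375] [-1.24256343e-01  5.28797783e-01  1.63343535e+00 -1.75634622e-04
  9.77873069e-01  1.38211354e-01]
```

View pics/s6.png

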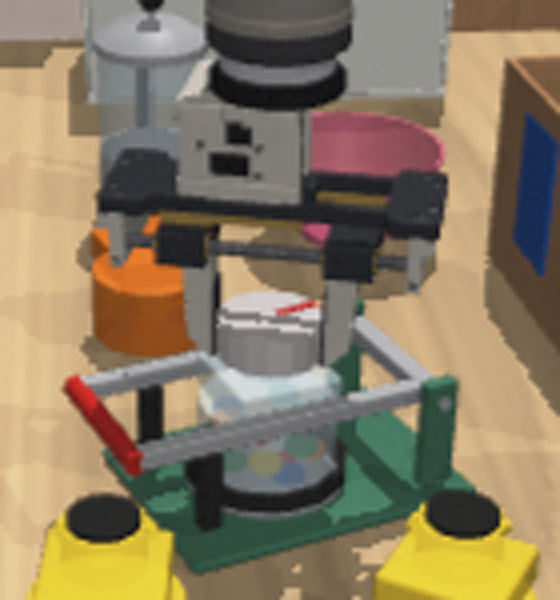

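The cap is gripped at 61 mm opening and the frame is closed. Next, turn it by about 56°.

```bash
python3 -m handwheel '{"offset":[[0,0,0],[0,0,0],[0,0,0],[0,0,0],[0,0,0],[0,0,0],[0,0,0],[0,0,0]],"turn":[[0,0,-2],[0,0,-5],[0,0,-8],[0,0,-12],[0,0,-16],[0,0,-20],[0,0,-24],[0,0,-28]],"jaw":[-1,-1,-1,-1,-1,-1,-1,-1]}' 55
python3 - <<'E'
from h import *
o=robot.observe();print(o["opening"],o["torque"],o["contact_force"])
im=robot.read_camera("side")[150:300,270:410];cv2.imwrite("pics/s7.png",cv2.resize(im,None,fx=4,fy=4,interpolation=2))
E
```

```text
time: 12.4
tool_pos: [0.5506, 0.0083, 0.2696]
tool_rot: [3.138, 0.001, 1.8]
contact_force: [-2.3, 2.3, 1.9]
opening: 0.0614
0.06140364666951277 [ 0.39450081  0.01353006 -0.29395325] [-2.33125084  2.26730366  1.89770421]
```

View pics/s7.png

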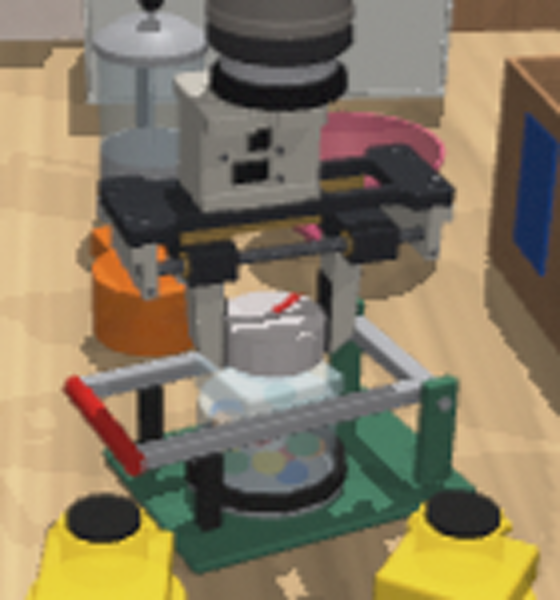

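The stripe has swung to run from (274,312) to (298,296) while the jar shoulder stayed put, so the cap is turning with the gripper. Now the second half.

```bash
python3 -m handwheel '{"offset":[[0,0,0],[0,0,0],[0,0,0],[0,0,0],[0,0,0],[0,0,0],[0,0,0],[0,0,0]],"turn":[[0,0,-4],[0,0,-8],[0,0,-12],[0,0,-16],[0,0,-20],[0,0,-24],[0,0,-28],[0,0,-28]],"jaw":[-1,-1,-1,-1,-1,-1,-1,-1]}' 55
python3 - <<'E'
from h import *
o=robot.observe();print(o["opening"],o["torque"],o["contact_force"])
im=robot.read_camera("side");cv2.imwrite("pics/s8f.png",im);b=cv2.resize(im[195:275,300:380],None,fx=7,fy=7,interpolation=2)
for y in(27,55,69,83):
    for z in(.117,.120):
        P=[S0[0]+.0012+.028*np.cos(np.radians(y)),S0[1]+.001+.028*np.sin(np.radians(y)),z];print(y,z,((proj("side",np.array(P))-[300,195])*7).round())
print("c",((proj("side",st(S0,(.0012,.0004,.117)))-[300,195])*7).round())
cv2.imwrite("pics/s8.png",b)
E
```

```text
time: 13.12
tool_pos: [0.5506, 0.0086, 0.2707]
tool_rot: [3.138, 0.003, 2.288]
contact_force: [-3.2, 3.3, 9.6]
opening: 0.0616
0.06164944944266573 [ 0.59443352  0.28415733 -0.01176041] [-3.16054794  3.27784353  9.61171492]
27 0.117 [332. 218.]
27 0.12 [332. 210.]
55 0.117 [302. 205.]
55 0.12 [302. 197.]
69 0.117 [283. 201.]
69 0.12 [284. 193.]
83 0.117 [264. 199.]
83 0.12 [264. 192.]
c [262. 238.]
```

View pics/s8.png

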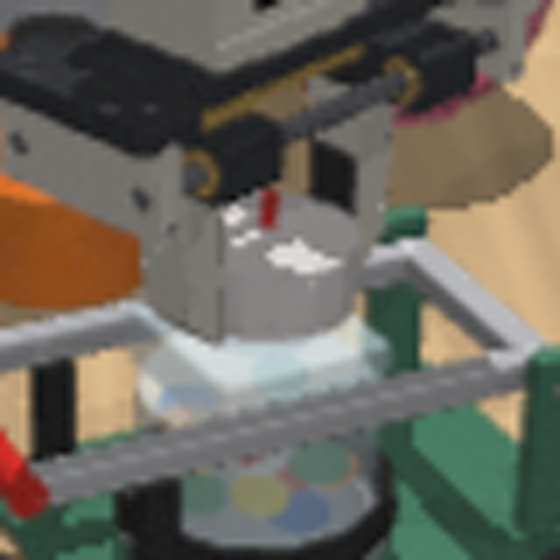

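The stripe is at (270,200), a yaw of about 83° (roughly 56° turned). The turning moment has dropped to zero and the seal pushes up with about 10 N, so the lugs are free. Lift straight up.

```bash
python3 -m handwheel '{"offset":[[0,0,-0.2],[0,0,-0.5],[0,0,-0.9],[0,0,-1.4],[0,0,-1.9],[0,0,-2.4],[0,0,-2.9],[0,0,-3.4]],"turn":[[0,0,0],[0,0,0],[0,0,0],[0,0,0],[0,0,0],[0,0,0],[0,0,0],[0,0,0]],"jaw":[-1,-1,-1,-1,-1,-1,-1,-1]}' 55
python3 -m handwheel '{"offset":[[0,0,-0.4],[0,0,-0.7],[0,0,-0.9],[0,0,-1],[0,0,-1],[0,0,-1],[0,0,-1],[0,0,-1]],"turn":[[0,0,0],[0,0,0],[0,0,0],[0,0,0],[0,0,0],[0,0,0],[0,0,0],[0,0,0]],"jaw":[-1,-1,-1,-1,-1,-1,-1,-1]}' 55
python3 - <<'E'
from h import *
o=robot.observe();print(o["opening"],o["torque"],o["contact_force"],abs(o["qvel"]).max())
a=robot.read_camera("side")[130:300,270:410];t=robot.read_camera("top")[150:275,265:365]
print("cap exp",((proj("side",st(S0,(.0012,.0004,.15)))-[270,130])*3.2).round(),"mouth",((proj("side",st(S0,(.0012,.0004,.11)))-[270,130])*3.2).round())
a=cv2.resize(a,(448,544),interpolation=2);t=cv2.resize(t,(350,544),interpolation=2)
cv2.imwrite("pics/end.png",np.hstack([a,t]))
E
```

```text
time: 13.83
tool_pos: [0.5503, 0.0081, 0.304]
tool_rot: [3.14, 0.002, 2.286]
contact_force: [0.5, -0.1, -0.7]
opening: 0.0616
time: 14.5
tool_pos: [0.5502, 0.0082, 0.3132]
tool_rot: [3.141, 0.001, 2.286]
contact_force: [0.3, 0.9, -0.3]
opening: 0.0617
0.06170793675715237 [-0.02513939 -0.18219007  0.00623606] [ 0.2978592   0.88643136 -0.26766236] 0.0014426626948820876
cap exp [217. 276.] mouth [215. 325.]
```

View pics/end.png

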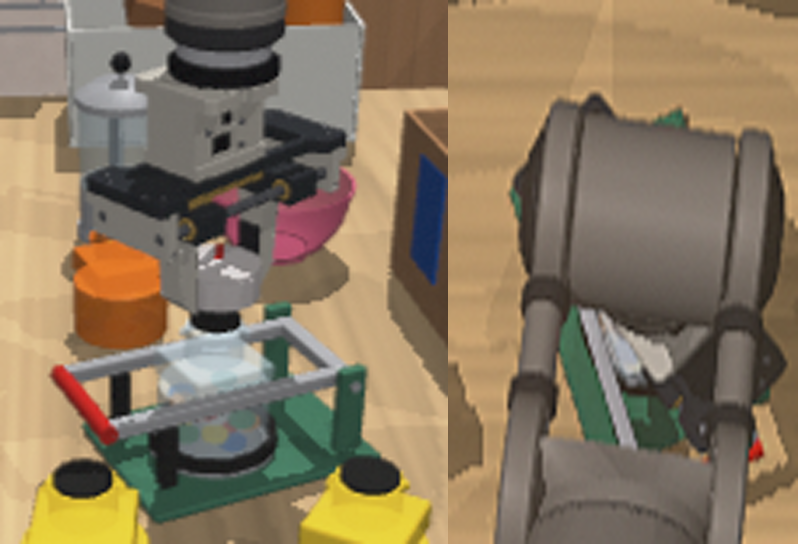

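The cap, at about (220,280), is held level above the open mouth at (217,320). The jar stands in the closed frame and the arm is still. Hand in.

```bash
python3 -c "
from cell import robot
print(robot.hand_in())"
```

```text
the job is handed in; nothing more can be done
None
```

I closed the clamp, unscrewed the cap and lifted it off. I handed in at about 14.6 s with the cap still held above the jar mouth.

- **Clamp:** I pinched the red rod, lowered the frame along its arc and released it. The last part met about 28 N at the rod, and the pictures show the rod at its projected closed position. The gripper body passed close over the cap. The measured moment placed that force at the rod rather than on the cap.
- **Cap:** I gripped it at 55 N and turned it about 56° anticlockwise. The turning moment then fell to zero and the seal pushed up with about 10 N, so the lugs were free. I then lifted it 4.3 cm straight up.
- **Last checks:** The cap is held at a 61.7 mm opening, with tilt under 0.1° by the tool pose and joint speeds about 0.001 rad/s. The side view shows it over the open mouth, about 4 cm between cap centre and rim, with the jar standing in the closed frame.
- **Limits of the checks:**
  - The wrist and overview cameras disagreed by about 2 mm on the cap's position. I steered between the two, so centring is good to about that.
  - In the last picture a finger partly hid the cap and the arm blocked the top view, so centring there was judged from the visible edge.
  - I saw no bystander disturbed in the side views, but did not check them all separately.

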